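Slide a stained dish under the spring flap of a light shield

TASK

Put the pink dish under its light shield without picking it up: with one fingertip push the yellow wing toward the black tray to hold the spring-closed orange flap open, and with the other fingertip push the dish along the channel until it lies wholly under the flap. Then let the flap spring fully shut behind it. Only push: the dish stays flat on the tray floor throughout, and the other things on the table are left where they are.

Things in the scene. Friction and masses are not known exactly. Their poses are not given: they have to be found in the camera images.
- tray: Black channel tray fixed to the table. Origin: table level, centre line, under the orange flap's front edge. x: along the channel, inward under the flap; y: to the hinge side; z up. Floor 3 mm thick, x -116 to +89 mm; rails 17 mm high, inner faces y = +-32.5 mm; front open; back stop at x = +80 mm. Ears and screw heads (6 mm high) outside the right rail.
- hinge (a point): Point on the flap's hinge rod, at x = 0, y = +38.5 mm in the tray frame, 42 mm above the table. The rod runs along tray x from -114 to +91 mm and stands on a post at each end (x = -108 and +84 mm); top of rod, nuts and flap knuckle 47 mm high.
- flap (a joint): Orange spring-closed flap, turning on the hinge rod, that roofs the channel from tray x = 0 to 80 mm. 0 = closed, grows as it opens, stop at 0.6 rad. Closed, it slopes from the rod down to 20 mm high at y = -34 mm; at 0.35 rad it is about level, 45 mm high. From 0.25 rad the dish passes under freely. A yellow wing, one piece with it, opens it when pushed to tray -y; let go, it springs shut.
- wing_edge (a point): On the yellow wing's rounded lower edge (6 mm thick), moving with the flap. Closed: at tray x = -35, y = +62.5 mm, 10 mm high. The wing hangs outside the channel, sloping from the rod out and down, x = -100 to +30 mm. Pushing this edge 13 mm toward the channel (tray -y) opens the flap about 0.35 rad, at 3 to 5 N; a fingertip may slide along it in x.
- tooth (a point): Front middle of the lower edge of the flap's tooth, moving with the flap. Closed: at tray x = 0, y = -25 mm, 6 mm above the table. The tooth (4 mm thick in x, y -18.5 to -31 mm) bars the dish while the flap is shut.
- notch (a point): Middle of the inner edge of the finger notch in the flap's front, at tray x = 20, y = +1 mm when shut, 31 mm high; moves with the flap. The notch runs from x = 0 to 20 mm and y = -18 to +20 mm, so that the finger pushing the dish may go in to x = +18 mm.
- dish: Clear round culture dish with lid and pink medium, 59 mm across the rim, 12 mm high, about 60 g; a finger pushing it along the channel meets it 28 mm from its centre, and must be lower than 10 mm above the tray floor. It lies flat on the tray floor in the open front part of the channel. Origin: centre of its underside, z up.
- mouse: Black computer mouse, 108x66x36 mm, left of the tray; bystander. Origin: centre of underside.
- spare_dish: Empty clear dish, 59 mm across, 13 mm high, on the table right of the tray; bystander, not the dish to be moved. Origin: centre of underside.
- coverslip_box: Small white box, 36x36x17 mm, right of the tray; bystander. Origin: centre of underside.
- tape_blue: Blue tape roll lying flat, 62 mm across, 18 mm high, left of the tray; bystander. Origin: centre of underside.
There are look-alikes about, which are no part of the job. What is shaped like the dish but purple or red is not meant.

How it is judged:
By the outcome, as a careful person would: the job done as asked, in the order asked, and still so for the second after the job is handed in, with the robot touching nothing.
It also fails if it takes over 45 s, if anything falls off the work surface, if the arm or the gripper's body presses on something with over 40 N, if the wrist force passes 120 N, or if a joint passes its speed limit or range.

ROBOT

A 7-joint arm with a two-finger parallel gripper is mounted at the origin on a cart in front of the work surface, level with it; the furniture and walls round the work are solid. World frame = base frame: x ahead of the robot, y to its left, z up, the work surface at z = 0. Lengths are in m, angles in rad, forces in N, time in s.
With the tool pointing down it reaches from about 0.4 to 0.85 m from the base axis. Payload 10.4 kg.
Tool frame: the origin (TCP) lies at the very end of the fingers, on their centre line; the grasp point (between the pads) lies 19 mm behind it (grasp_offset is the distance from the TCP to the grasp point, in m); z points along the fingers, y is the line along which they close (so a half turn about z gives the same grasp; the last joint's range is limited). The gripper opens to 85 mm and grips with 20 to 120 N. Pads are 22 mm wide; open, the fingers measure 114 mm over their backs; the gripper's body (76 mm by 85 mm) begins 54 mm behind the grasp point. The pads swing forward as they close: fully open they stand 13 mm farther back than shut.
Start: joints at [-1.316, 0.332, -0.065, 1.46, 0.022, 1.35, -0.088], TCP at [0.171, 0.601, 0.231] pointing down, gripper open.
Joint ranges: [-2.6, 2.6], [-0.5, 2.12], [-1.47, 1.34], [0.16, 2.42], [-1.27, 4.41], [0.06, 2.06], [-2.6, 2.6]. Speed limits (rad/s): [2.22, 2.22, 2.79, 2.79, 3.14, 3.14, 3.14].

INTERFACE

Orientations are given as a unit quaternion [x, y, z, w].
In Python, from workcell import * gives the robot as it stands.
- The arm moves only by the tool jog_arm, never from a script. Its argument "plan" is a list of rows, each a list of 3 entries, a list of its own where there are three numbers: the turn, a rotation vector about the tool's x, y, z in rad, then the shift along the tool's x, y, z in m, then the finger opening in m, from 0 to 0.0854. A call has 1 to 8 rows; each row is the pose to reach, as a shift and turn from the pose commanded when the call began, along the tool's axes at that moment; what a row does not reach only later rows make up. A row lasts 1/12 s, in which the tool goes at most 41.7 mm and 7.16 degrees, less where a joint would pass 70% of its speed; a pose out of reach is approached as far as the arm can. A call with a gripper value outside its range is refused whole. The fingers move at their own pace and stop on an object; "force" is the grip in N (left out, the last holds). Time passes only in rows, so rows that repeat a pose let the fingers close. It gives the time, the measured TCP pose, the force, the opening and the grip force at its end, in the units of the state.
- get_obs(): the state, without advancing time (a new reading comes with each control period).
- camera(name): name is "side" or "top" or "wrist"; returns a dict with "img" (420x560x3 uint8, red, green, blue), "mtx" (3x3 intrinsics, pixels), "extrinsics" (4x4, takes a point from camera to world coordinates). Camera axes: x right, y down, z forward; pixel columns grow to the right and rows downward; lengths in m; the calibration is good to about 2 mm. A picture is of the moment at which its call begins. There is no depth.
- hand_in(): hands the job in; it is judged then, once.
The state is a dict: "clock": time; "joint_pos": joint angles; "joint_velocities": joint speeds; "tau": joint torques, N m; "position": TCP position; "ee_rot": TCP orientation; "ft_force": force on the tool from outside, world axes, zero at the start; "torque": the same for the moment, N m; "grip_width": opening from 0.0 (shut) to 1.0 (fully open); "grasp_force": force on a finger pad.
Only numpy, scipy, OpenCV 4.12 (cv2) and the standard library are available. Lean on these libraries where they do the work, as an engineer would, in place of code of your own. Each camera call takes 0.05 s, during which the arm holds its last target. There are 200 camera calls.

## Working session

There is one attempt and no reset: what is moved stays moved. The work goes in short steps, Python scripts to look and compute and a tool call to move; the robot and the scene stay as the last step left them, time stands still between calls to the robot, and variables do not carry over. Pictures are saved under pics/ and viewed, at most 10 in all, crops included, and the job is handed in when it is done.

Besides the shell and the picture viewer there is one more tool, called after "Request:" as name([rows], argument=value, ...), one row to a line, values as JSON. jog_arm: Moves the arm, as the interface text tells. Its arguments: {"type":"object","properties":{"plan":{"type":"array"},"force":{"type":"number"}},"required":["plan"]}

```bash
mkdir -p pics; ls; python3 - <<'E'
from workcell import *
import cv2,numpy as np
o=get_obs();print({k:np.round(v,3).tolist() for k,v in o.items()})
for n in("top","side"):
    c=camera(n);cv2.imwrite(f"pics/{n}0.png",c["img"][:,:,::-1]);np.savez(f"{n}0.npz",**c);print(n,c["mtx"].round(1).tolist(),c["extrinsics"].round(3).tolist())
E
```

```text
pics
{'clock': 0.0, 'joint_pos': [-1.316, 0.333, -0.065, 1.461, 0.022, 1.35, -0.089], 'joint_velocities': [0.002, -0.002, -0.0, -0.001, 0.0, 0.0, -0.0], 'tau': [0.0, -62.546, 0.049, -39.158, 0.016, 0.01, -0.0], 'position': [0.171, 0.601, 0.231], 'ee_rot': [0.138, 0.99, -0.001, -0.0], 'ft_force': [-0.221, -0.305, -0.243], 'torque': [0.005, -0.023, 0.049], 'grasp_force': 0.0, 'grip_width': 0.999}
top [[419.3, 0.0, 280.2], [0.0, 419.3, 206.1], [0.0, 0.0, 1.0]] [[-0.027, -0.979, 0.203, 0.331], [-1.0, 0.027, -0.005, -0.152], [-0.0, -0.203, -0.979, 1.003], [0.0, 0.0, 0.0, 1.0]]
side [[402.7, 0.0, 281.7], [0.0, 402.7, 209.0], [0.0, 0.0, 1.0]] [[0.859, -0.242, 0.45, 0.022], [-0.511, -0.43, 0.744, -0.989], [0.013, -0.87, -0.493, 0.623], [0.0, 0.0, 0.0, 1.0]]
```

View pics/top0.png

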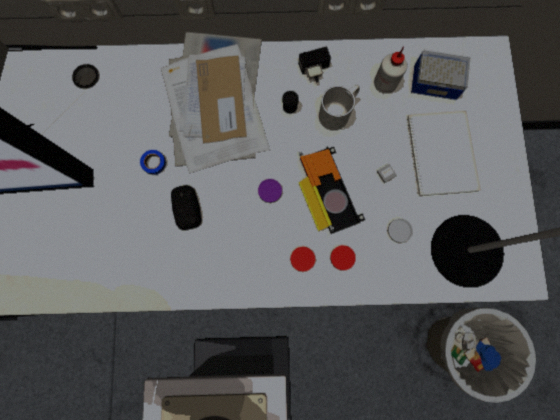

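View pics/side0.png

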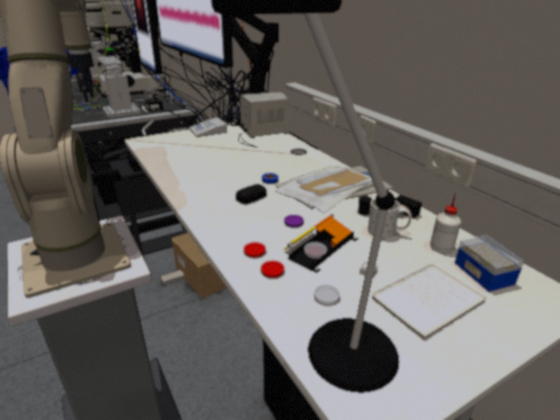

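The top view shows the tray at about (330,190), with the orange flap up at (322,168), the yellow wing at (314,204) and the pink dish at (336,202). The monitor is at the left. The side view agrees. Next I'll enlarge both.

```bash
cat > h.py <<'E'
import numpy as np,cv2
from scipy.spatial.transform import Rotation as R
def ray(c,p):
    E=c["extrinsics"];d=E[:3,:3]@np.linalg.solve(c["mtx"],[p[0],p[1],1.]);return E[:3,3],d
def onz(c,p,z):
    o,d=ray(c,p);return o+d*(z-o[2])/d[2]
def proj(c,X):
    E=c["extrinsics"];q=c["mtx"]@(E[:3,:3].T@(np.asarray(X)-E[:3,3]));return q[:2]/q[2]
def mask(c,lo,hi):
    return cv2.inRange(cv2.cvtColor(c["img"],cv2.COLOR_RGB2HSV),np.array(lo),np.array(hi))
E
python3 - <<'E'
from h import *
t=dict(np.load("top0.npz"));s=dict(np.load("side0.npz"))
a=cv2.resize(t["img"][140:240,290:370],None,fx=5.5,fy=5.5,interpolation=cv2.INTER_CUBIC)
b=cv2.resize(s["img"][0:190,130:300],None,fx=2,fy=2,interpolation=cv2.INTER_CUBIC)
im=np.zeros((560,790,3),np.uint8);im[:550,:440]=a;im[:380,445:785]=b
cv2.imwrite("pics/crop.png",im[:,:,::-1])
for p in [(336,202)]: print(onz(t,p,.012))
for p in [(332,150),(359,216),(308,183),(322,230)]: print(p,onz(t,p,.01))
for n,lo,hi in(("or",(6,150,80),(16,255,255)),("ye",(24,150,80),(33,255,255)),("pk",(0,25,60),(179,110,255))):
    m=mask(t,lo,hi);m[:140]=0;m[240:]=0;m[:,:290]=0;m[:,370:]=0
    k=cv2.findContours(m,0,2)[0]
    k=max(k,key=cv2.contourArea);r=cv2.minAreaRect(k);print(n,cv2.contourArea(k),r,cv2.boxPoints(r).round(1).tolist())
E
```

```text
[ 0.54281883 -0.29263637  0.012     ]
(332, 150) [ 0.67573532 -0.29014859  0.01      ]
(359, 216) [ 0.50729232 -0.34638742  0.01      ]
(308, 183) [ 0.59263022 -0.22702085  0.01      ]
(322, 230) [ 0.47574321 -0.2557539   0.01      ]
or 771.5 ((319.9827880859375, 167.20689392089844), (34.91072463989258, 29.896947860717773), 68.19859313964844) [[299.6000061035156, 156.60000610351562], [327.3999938964844, 145.39999389648438], [340.29998779296875, 177.89999389648438], [312.6000061035156, 189.0]]
ye 645.5 ((314.5460205078125, 202.39027404785156), (53.47137451171875, 14.850823402404785), 67.7509765625) [[297.6000061035156, 180.5], [311.29998779296875, 174.8000030517578], [331.5, 224.3000030517578], [317.79998779296875, 229.89999389648438]]
pk 287.0 ((334.7500305175781, 201.75001525878906), (19.606117248535156, 19.289892196655273), 18.43494987487793) [[322.3999938964844, 207.8000030517578], [328.5, 189.5], [347.1000061035156, 195.6999969482422], [341.0, 214.0]]
```

View pics/crop.png

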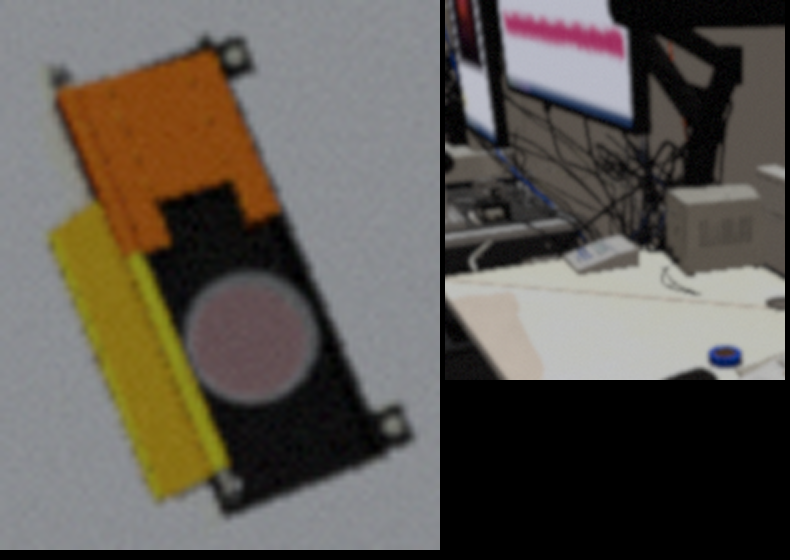

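The crop shows hinge posts at (300.4,154.2) and (332.2,227.3), screws at (332.7,150.4) and (361.5,217.3), and the dish centre at (335,201.7). The monitor's lower right corner is at about (226,63) in the side view and (93,187) in the top view.

```bash
python3 - <<'E'
from h import *
from scipy.optimize import least_squares
t=dict(np.load("top0.npz"));s=dict(np.load("side0.npz"))
o1,d1=ray(t,(93,187));o2,d2=ray(s,(226,63))
q=np.linalg.lstsq(np.c_[d1,-d2],o2-o1,rcond=None)[0];print("mon",o1+q[0]*d1,o2+q[1]*d2)
cr=lambda x,y:(290+x/5.5-.41,140+y/5.5-.41)
# tray points: flap closed corners, dish plane etc.
P=[(cr(282,213),(0,-34,20)),(cr(210,50),(80,-34,20)),(cr(385,450),(-116,-36,10)),(cr(228,515),(-116,36,10)),(cr(232,482),(-111,38.5,46)),(cr(57,78),(88,38.5,46)),(cr(165,235),(0,20,36)),(cr(235,182),(20,-18,26))]
X=np.array([p[1] for p in P])/1000
def W(v,X): c,s_=np.cos(v[2]),np.sin(v[2]);return np.c_[v[0]+c*X[:,0]-s_*X[:,1],v[1]+s_*X[:,0]+c*X[:,1],X[:,2]]
f=lambda v:(np.array([proj(t,x) for x in W(v,X)])-np.array([p[0] for p in P])).ravel()
r=least_squares(f,[.58,-.28,.33],loss="soft_l1");v=r.x;print(v,f(v).reshape(-1,2).round(1).tolist())
d=onz(t,(334.75,201.75),.012)
c,s_=np.cos(v[2]),np.sin(v[2]);e=d[:2]-v[:2];print("dish",d,c*e[0]+s_*e[1],-s_*e[0]+c*e[1])
E
```

```text
mon [0.48750746 0.11279774 0.41889357] [0.49580354 0.10933777 0.41954377]
[ 0.58958245 -0.27359655  0.34138596] [[-0.4, -0.6], [0.1, -0.2], [-0.2, 0.7], [0.6, -0.4], [-0.1, 1.8], [-0.1, -1.5], [0.9, 1.5], [-0.8, -0.7]]
dish [ 0.5435195  -0.28964737  0.012     ] -0.04877844018997198 0.00029702284471481294
```

Request:
jog_arm([
  [[0, 0, 0.5], [-0.108, -0.126, 0.04], 0.085],
  [[0, 0, 0.5], [-0.108, -0.126, 0.04], 0.085],
  [[0, 0, 0.5], [-0.108, -0.126, 0.04], 0.085],
  [[0, 0, 0.5], [-0.108, -0.126, 0.04], 0.085],
  [[0, 0, 1.0], [-0.216, -0.252, 0.08], 0.085],
  [[0, 0, 1.0], [-0.216, -0.252, 0.08], 0.085],
  [[0, 0, 1.0], [-0.216, -0.252, 0.08], 0.085],
  [[0, 0, 1.0], [-0.216, -0.252, 0.08], 0.085],
])

```text
clock: 0.77
position: [0.3069, 0.3046, 0.1526]
ee_rot: [0.599, 0.801, 0.0, -0.0]
ft_force: [1.2, 0.1, 0.5]
grip_width: 0.996
grasp_force: 0.0
```

```bash
cat >> h.py <<'E'
T=[.58958,-.2736,.3414]
def state():
    from workcell import get_obs
    o=get_obs();return o,np.array(o["position"]),R.from_quat(o["ee_rot"])
def tow(x,y,z,T=T):
    c,s=np.cos(T[2]),np.sin(T[2]);return np.array([T[0]+c*x-s*y,T[1]+s*x+c*y,z])
def goto(p,T=T):
    "shift in tool axes and turn for world target p, tool x along tray x"
    o,q,r=state();D=R.from_matrix(np.c_[[np.cos(T[2]),np.sin(T[2]),0],[np.sin(T[2]),-np.cos(T[2]),0],[0,0,-1]])
    print("t",o["clock"],"pos",q.round(4),"F",np.round(o["ft_force"],1),"w",o["grip_width"]);print("shift",r.inv().apply(p-q).round(4),"turn",(r.inv()*D).as_rotvec().round(4),"j",np.round(o["joint_pos"],2))
E
python3 -c "
from h import *
goto(np.array([.385,0.05,.15]))"
```

```text
t 0.7667 pos [0.3069 0.3046 0.1526] F [1.2 0.1 0.5] w 0.995672618250889
shift [-0.2663  0.0028  0.0025] turn [-4.0000e-04 -1.0000e-04  1.5163e+00] j [-1.07 -0.04  0.18  2.05  0.01  1.13 -0.61]
```

Request:
jog_arm([
  [[0, 0, 0.6], [-0.14, 0.003, 0], 0.085],
  [[0, 0, 0.6], [-0.14, 0.003, 0], 0.085],
  [[0, 0, 0.6], [-0.14, 0.003, 0], 0.085],
  [[0, 0, 0.6], [-0.14, 0.003, 0], 0.085],
  [[0, 0, 1.0], [-0.266, 0.003, 0], 0.085],
  [[0, 0, 1.0], [-0.266, 0.003, 0], 0.085],
  [[0, 0, 1.0], [-0.266, 0.003, 0], 0.085],
  [[0, 0, 1.0], [-0.266, 0.003, 0], 0.085],
])

```text
clock: 1.43
position: [0.3876, 0.0464, 0.1533]
ee_rot: [0.911, 0.412, 0.0, 0.0]
ft_force: [0.1, 0.5, 0.6]
grip_width: 0.997
grasp_force: 0.0
```

```bash
python3 -c "
from h import *
goto(np.array([.43,-.18,.17]))"
```

```text
t 1.4333 pos [0.3876 0.0464 0.1533] F [0.1 0.5 0.6] w 0.9971289313721478
shift [-0.1421  0.1813 -0.0166] turn [ 6.000e-04 -4.000e-04  5.086e-01] j [-0.72 -0.17  0.45  2.15  0.08  1.15 -1.03]
```

Request:
jog_arm([
  [[0, 0, 0.25], [-0.07, 0.09, -0.02], 0.085],
  [[0, 0, 0.25], [-0.07, 0.09, -0.02], 0.085],
  [[0, 0, 0.25], [-0.07, 0.09, -0.02], 0.085],
  [[0, 0, 0.509], [-0.142, 0.181, -0.02], 0.085],
  [[0, 0, 0.509], [-0.142, 0.181, -0.02], 0.085],
  [[0, 0, 0.509], [-0.142, 0.181, -0.02], 0.085],
  [[0, 0, 0.509], [-0.142, 0.181, -0.02], 0.085],
])

```text
clock: 2.02
position: [0.4317, -0.179, 0.1736]
ee_rot: [0.985, 0.172, 0.0, 0.001]
ft_force: [-0.7, 0.9, 0.1]
grip_width: 0.996
grasp_force: 0.0
```

```bash
python3 -c "
from h import *
from workcell import camera
c=camera('wrist');np.savez('w0.npz',**c);cv2.imwrite('pics/w0.png',c['img'][:,:,::-1])
print(c['extrinsics'].round(3),c['mtx'].round(1))
for p in [(0,-34,20),(80,-34,20),(-116,0,3),(-48.8,.3,12),(-35,62.5,10)]: print(p,proj(c,tow(*[a/1000 for a in p])))
goto(tow(-.093,.031,.1))"
```

```text
[[ 0.341 -0.897 -0.282  0.502]
 [-0.94  -0.325 -0.105 -0.152]
 [ 0.002  0.301 -0.954  0.316]
 [ 0.     0.     0.     1.   ]] [[365.6   0.  284.4]
 [  0.  365.6 212.3]
 [  0.    0.    1. ]]
(0, -34, 20) [523.17933108  39.76351782]
(80, -34, 20) [547.25692103 -90.07965258]
(-116, 0, 3) [445.81689069 186.73026228]
(-48.8, 0.3, 12) [461.89629199 107.63379548]
(-35, 62.5, 10) [385.27033751  88.96678216]
t 2.0667 pos [ 0.4314 -0.176   0.1731] F [-0.4  0.1  0.3] w 0.9941124079974435
shift [0.0225 0.114  0.0732] turn [0.0012 0.0009 0.0077] j [-0.48 -0.01  0.77  1.98  0.01  1.17 -0.93]
```

View pics/w0.png

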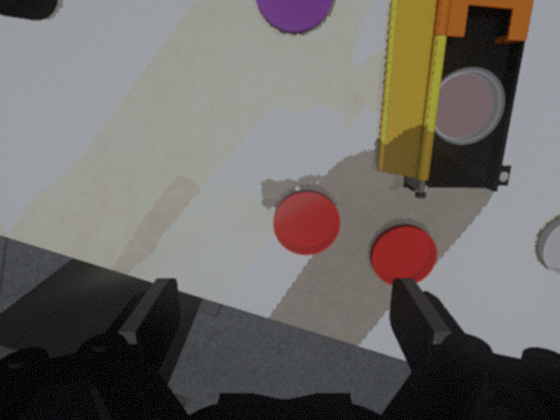

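The wrist view shows the dish at (468,105), the wing's outer edge from (379,170) to (392,0), the flap's front right corner at (524,41), and red decoys at (306,222) and (405,255). My prediction is within 2–3 mm.

Request:
jog_arm([
  [[0, 0, 0.008], [0.0, 0.06, 0.01], 0.085],
  [[0, 0, 0.008], [0.0, 0.06, 0.01], 0.085],
  [[0, 0, 0.008], [0.023, 0.114, 0.013], 0.085],
  [[0, 0, 0.008], [0.023, 0.114, 0.013], 0.085],
  [[0, 0, 0.008], [0.023, 0.114, 0.013], 0.085],
  [[0, 0, 0.008], [0.023, 0.114, 0.013], 0.085],
])

```text
clock: 2.57
position: [0.4927, -0.2713, 0.1592]
ee_rot: [0.985, 0.173, -0.001, -0.0]
ft_force: [0.3, 0.8, -0.6]
grip_width: 0.999
grasp_force: 0.0
```

```bash
python3 -c "
from h import *
from workcell import camera
c0=dict(np.load('w0.npz'))
for p in [(306,222),(405,255)]:
  d=onz(c0,p,.012)[:2]-T[:2];a=T[2];print('red',np.array([[np.cos(a),np.sin(a)],[-np.sin(a),np.cos(a)]])@d)
c=camera('wrist');np.savez('w1.npz',**c);im=c['img'].copy()
for p in [(0,-34,20),(80,-34,20),(-116,-32.5,3),(-116,32.5,3),(-116,-32.5,17),(-48.8,.3,12),(-35,65.5,10),(-100,65.5,10),(20,1,31),(0,20,36),(0,-18,25)]:
  q=proj(c,tow(*[a/1000 for a in p]));print(p,q.round(1));cv2.drawMarker(im,tuple(int(round(k)) for k in q),(0,255,0),0,8,1)
cv2.imwrite('pics/w1.png',cv2.resize(im,(800,600),interpolation=cv2.INTER_CUBIC)[:,:,::-1])
goto(tow(-.093,.031,.1))"
```

```text
red [-0.14644614  0.12289962]
red [-0.17756919  0.03230989]
(0, -34, 20) [381.2  75.6]
(80, -34, 20) [391.8 -54.4]
(-116, -32.5, 3) [362.8 219.9]
(-116, 32.5, 3) [287.5 219.4]
(-116, -32.5, 17) [366.2 225.4]
(-48.8, 0.3, 12) [329.5 142.2]
(-35, 65.5, 10) [246.1 123.3]
(-100, 65.5, 10) [248.  203.6]
(20, 1, 31) [336.2  42.8]
(0, 20, 36) [307.8  73.7]
(0, -18, 25) [360.4  75. ]
t 2.6167 pos [ 0.4925 -0.2707  0.1595] F [ 0.3 -0.4 -0.7] w 0.9944225240197726
shift [-0.0024  0.0043  0.0595] turn [-0.0012  0.0013  0.0058] j [-0.29  0.32  0.85  1.76 -0.26  1.18 -0.59]
```

View pics/w1.png

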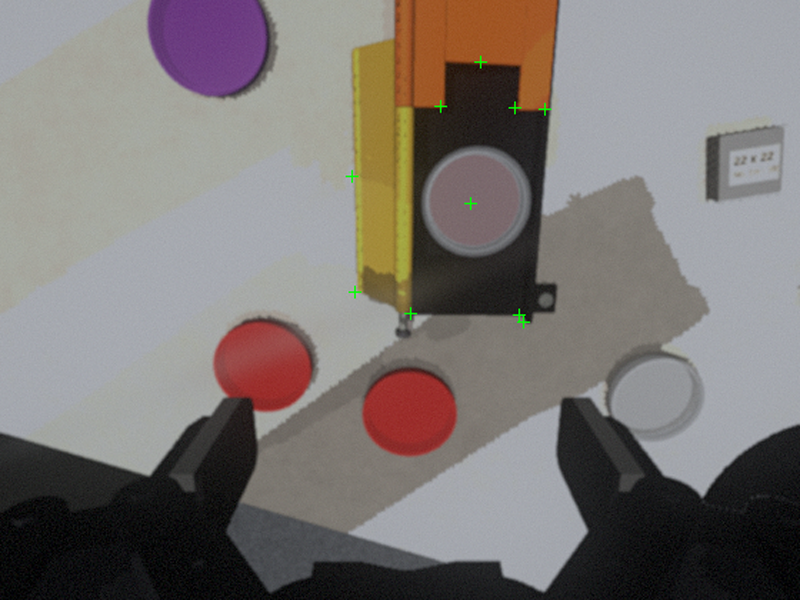

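The wrist view shows everything about 6 displayed px to the right of the predictions (~3 mm in −y). I'll check the wrist camera against the gripper's own fingertips, displayed at about (252,400) and (563,400), and against the side camera.

```bash
python3 - <<'E'
from h import *
from workcell import camera
from scipy.optimize import least_squares
o,q,r=state()
c=dict(np.load('w1.npz'));print(q)
for z in(-.013,0):
  for x in(-.011,.011):
    for y in(-.0425,.0425): print(z,x,y,(proj(c,q+r.apply([x,y,z]))*800/560).round(0))
D=lambda x,y:((x+.5)*.7-.5,(y+.5)*.7-.5)
P=[(D(550,108),(0,-34,20)),(D(446,107),(0,20,36)),(D(520,109),(0,-18,25)),(D(445,64),(20,20,36)),(D(519,66),(20,-18,25)),(D(413,314),(-116,32.5,3)),(D(530,316),(-116,-34,8)),(D(357,292),(-100,66,10)),(D(404,330),(-114,38.5,42))]
X=np.array([p[1] for p in P])/1000
f=lambda v:(np.array([proj(c,tow(*x,T=v)) for x in X])-np.array([p[0] for p in P])).ravel()
v=least_squares(f,T,loss="soft_l1").x;print("wrist T",v,f(v).reshape(-1,2).round(1).tolist())
d=onz(c,D(476,202),.012);e=d-tow(0,0,0,T=v);a=v[2];print("dish",np.cos(a)*e[0]+np.sin(a)*e[1],-np.sin(a)*e[0]+np.cos(a)*e[1])
s=dict(np.load('side0.npz'));s1=camera('side');np.savez('s1.npz',**s1)
im=cv2.resize(s["img"][205:285,270:370],None,fx=8,fy=7.5,interpolation=cv2.INTER_CUBIC)
for TT,col in((T,(0,255,0)),(v,(0,0,255))):
  for p in [(0,-34,20),(80,-34,20),(-116,-34,8),(0,-18,25),(20,-18,25),(-48.8,.3,15),(-114,38.5,42)]:
    u=proj(s,tow(*[k/1000 for k in p],T=TT));cv2.drawMarker(im,(int((u[0]-270+.5)*8),int((u[1]-205+.5)*7.5)),col,0,10,1)
cv2.imwrite('pics/s0.png',im[:,:,::-1])
E
```

```text
[ 0.4924776  -0.27068529  0.15954299]
-0.013 -0.011 -0.0425 [258. 456.]
-0.013 -0.011 0.0425 [554. 456.]
-0.013 0.011 -0.0425 [251. 386.]
-0.013 0.011 0.0425 [561. 386.]
0 -0.011 -0.0425 [269. 431.]
0 -0.011 0.0425 [543. 432.]
0 0.011 -0.0425 [263. 366.]
0 0.011 0.0425 [549. 366.]
wrist T [ 0.58982739 -0.27579829  0.34217356] [[-0.7, 0.8], [-1.1, -0.2], [-0.4, -0.4], [0.5, -2.2], [2.3, -1.0], [1.1, 0.3], [-2.5, 1.3], [0.4, -0.0], [0.3, 3.1]]
dish -0.0475680862446136 -0.0002945726639115454
```

View pics/s0.png

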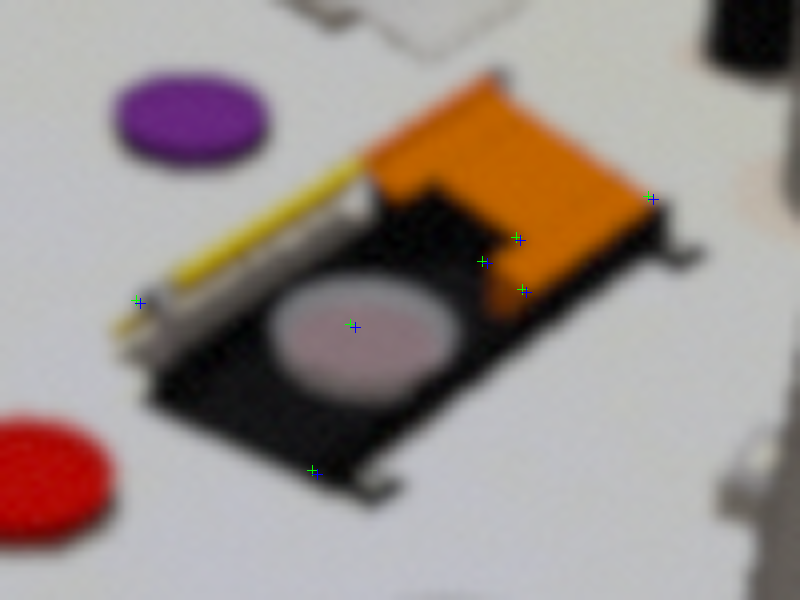

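The side view agrees with both fits, so I'll use the wrist fit. Tray T is (0.5898, −0.2755, 0.342) and the dish is at tray (−48, 0). Plan: partly close to 46 mm, straddle the rod, shift −y to open the flap, then push +x.

```bash
sed -i 's/^T=.*/T=[.5898,-.2755,.342]/' h.py; python3 -c "
from h import *
goto(tow(-.092,.047,.06))"
```

```text
t 2.6667 pos [ 0.4925 -0.2704  0.1599] F [-0.2 -0.  -0.5] w 0.9934098559360458
shift [-0.0019 -0.0095  0.0999] turn [-0.0014  0.0003  0.0056] j [-0.29  0.32  0.85  1.76 -0.26  1.18 -0.59]
```

Request:
jog_arm([
  [[0, 0, 0.005], [-0.002, -0.01, 0.0], 0.046],
  [[0, 0, 0.005], [-0.002, -0.01, 0.03], 0.046],
  [[0, 0, 0.005], [-0.002, -0.01, 0.06], 0.046],
  [[0, 0, 0.005], [-0.002, -0.01, 0.085], 0.046],
  [[0, 0, 0.005], [-0.002, -0.01, 0.1], 0.046],
  [[0, 0, 0.005], [-0.002, -0.01, 0.1], 0.046],
  [[0, 0, 0.005], [-0.002, -0.01, 0.1], 0.046],
], force=30)

```text
clock: 3.25
position: [0.4873, -0.2618, 0.0605]
ee_rot: [0.985, 0.17, -0.0, -0.001]
ft_force: [0.7, -0.8, -0.3]
grip_width: 0.54
grasp_force: 0.0
```

```bash
python3 -c "
from h import *
from workcell import camera
goto(tow(-.092,.047,.004))
w=camera('wrist');s=camera('side')
im=np.zeros((420,790,3),np.uint8);im[:,:560]=w['img'];im[:240,562:790]=cv2.resize(s['img'][200:290,270:355],(228,240))
cv2.imwrite('pics/w2.png',im[:,:,::-1])"
```

```text
t 3.25 pos [ 0.4873 -0.2618  0.0605] F [ 0.7 -0.8 -0.3] w 0.5399266365051368
shift [-0.0001  0.0003  0.0565] turn [-0.0012 -0.      0.0006] j [-0.24  0.43  0.79  1.87 -0.36  0.99 -0.52]
```

View pics/w2.png

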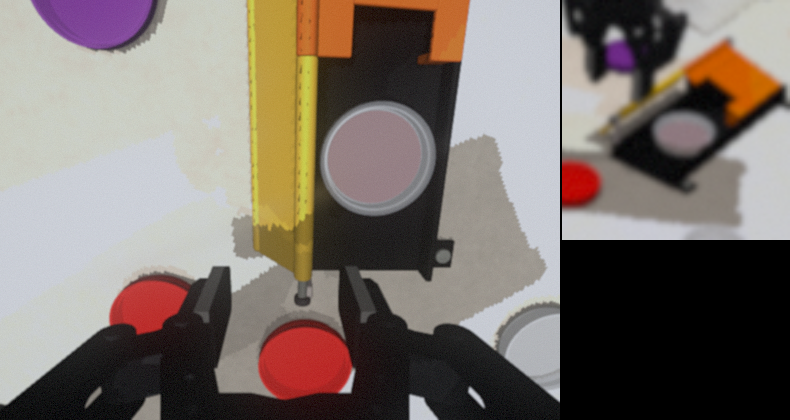

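The wing's outer edge runs down to (255,245) and finger A's inner face is at (230,270). Finger B is at (345–375,270), over the channel, and the rod's front end (302,298) lies between them. I'll descend.

Request:
jog_arm([
  [[0, 0, 0], [0, 0, 0.02], 0.046],
  [[0, 0, 0], [0, 0, 0.035], 0.046],
  [[0, 0, 0], [0, 0, 0.045], 0.046],
  [[0, 0, 0], [0, 0, 0.05], 0.046],
  [[0, 0, 0], [0, 0, 0.054], 0.046],
  [[0, 0, 0], [0, 0, 0.056], 0.046],
  [[0, 0, 0], [0, 0, 0.056], 0.046],
])

```text
clock: 3.93
position: [0.4879, -0.263, 0.0045]
ee_rot: [0.985, 0.17, 0.0, 0.0]
ft_force: [0.1, 0.3, -0.6]
grip_width: 0.544
grasp_force: 0.0
```

```bash
python3 -c "
from h import *
from workcell import camera
goto(tow(-.092,.029,.004))
w=camera('wrist');s=camera('side')
im=np.zeros((420,790,3),np.uint8);im[:,:560]=w['img'];im[:240,562:790]=cv2.resize(s['img'][200:290,270:355],(228,240))
cv2.imwrite('pics/w3.png',im[:,:,::-1])"
```

```text
t 3.9333 pos [ 0.4879 -0.263   0.0045] F [ 0.1  0.3 -0.6] w 0.5435766748253683
shift [-0.0002  0.0169  0.0005] turn [ 0.0002 -0.0004 -0.0002] j [-0.19  0.52  0.73  1.9  -0.44  0.89 -0.47]
```

View pics/w3.png

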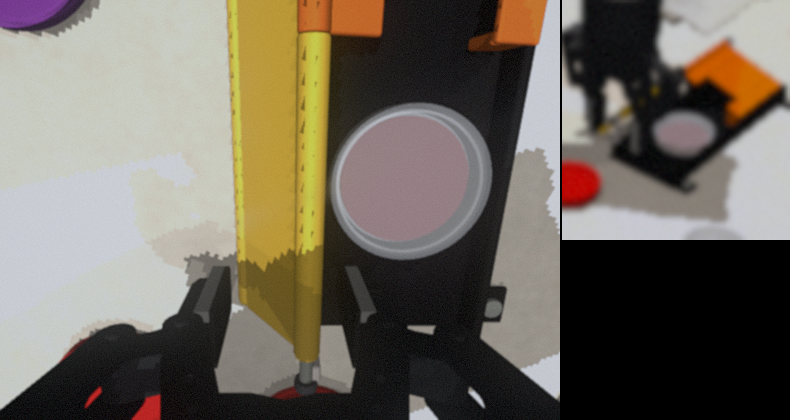

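No contact yet. The wing edge at (238,290) sits just inside finger A's face (~230), and finger B's front at (360,268) is behind the dish's rim (258). Next I'll shift −y to open the flap.

Request:
jog_arm([
  [[0, 0, 0], [0, 0.004, 0], 0.046],
  [[0, 0, 0], [0, 0.008, 0], 0.046],
  [[0, 0, 0], [0, 0.011, 0], 0.046],
  [[0, 0, 0], [0, 0.014, 0], 0.046],
  [[0, 0, 0], [0, 0.016, 0], 0.046],
  [[0, 0, 0], [0, 0.018, 0], 0.046],
  [[0, 0, 0], [0, 0.018, 0], 0.046],
  [[0, 0, 0], [0, 0.018, 0], 0.046],
])

```text
clock: 4.7
position: [0.4939, -0.2802, 0.0045]
ee_rot: [0.985, 0.17, 0.0, 0.0]
ft_force: [-1.2, 1.8, 2.5]
grip_width: 0.54
grasp_force: 1.6
```

```bash
python3 -c "
from h import *
from workcell import camera
goto(tow(.006,.029,.004))
w=camera('wrist');s=camera('side')
im=np.zeros((420,790,3),np.uint8);im[:,:560]=w['img'];im[:240,562:790]=cv2.resize(s['img'][200:290,270:355],(228,240))
cv2.imwrite('pics/w4.png',im[:,:,::-1])"
```

```text
t 4.7 pos [ 0.4939 -0.2802  0.0045] F [-1.2  1.8  2.5] w 0.5403696719864792
shift [ 0.0979 -0.0014  0.0005] turn [ 0.0004 -0.0004 -0.0005] j [-0.15  0.54  0.72  1.86 -0.45  0.9  -0.44]
```

View pics/w4.png

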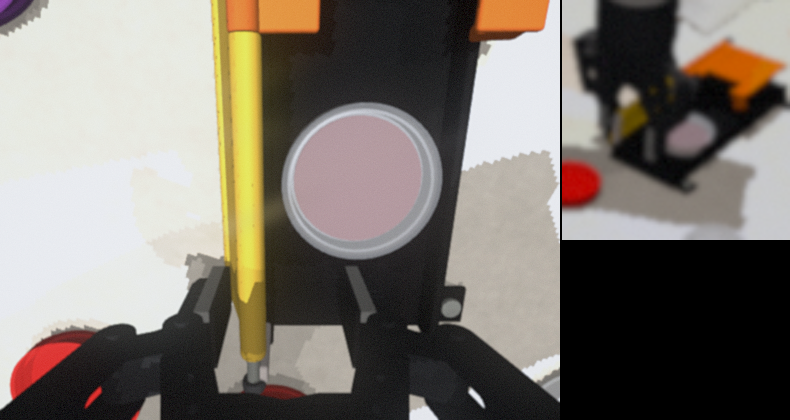

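The side view shows the flap held about level, with a 3 N force and the dish undisturbed. I'll push inward now.

Request:
jog_arm([
  [[0, 0, 0], [0.004, 0, 0], 0.046],
  [[0, 0, 0], [0.009, 0, 0], 0.046],
  [[0, 0, 0], [0.014, 0, 0], 0.046],
  [[0, 0, 0], [0.02, 0, 0], 0.046],
  [[0, 0, 0], [0.026, 0, 0], 0.046],
  [[0, 0, 0], [0.032, 0, 0], 0.046],
  [[0, 0, 0], [0.037, 0, 0], 0.046],
  [[0, 0, 0], [0.04, 0, 0], 0.046],
])

```text
clock: 5.47
position: [0.5323, -0.266, 0.0041]
ee_rot: [0.985, 0.17, 0.0, 0.0]
ft_force: [-5.1, 0.2, 4.8]
grip_width: 0.54
grasp_force: 2.5
```

```bash
python3 -c "
from h import *
from workcell import camera
goto(tow(.002,.0275,.004))
w=camera('wrist');s=camera('side')
im=np.zeros((420,790,3),np.uint8);im[:,:560]=w['img'];im[:240,562:790]=cv2.resize(s['img'][200:290,270:355],(228,240))
cv2.imwrite('pics/w5.png',im[:,:,::-1])"
```

```text
t 5.4667 pos [ 0.5323 -0.266   0.0041] F [-5.1  0.2  4.8] w 0.5396339499881062
shift [0.053  0.0008 0.0001] turn [ 0.     -0.0002  0.0005] j [-0.16  0.59  0.7   1.79 -0.47  0.93 -0.49]
```

View pics/w5.png

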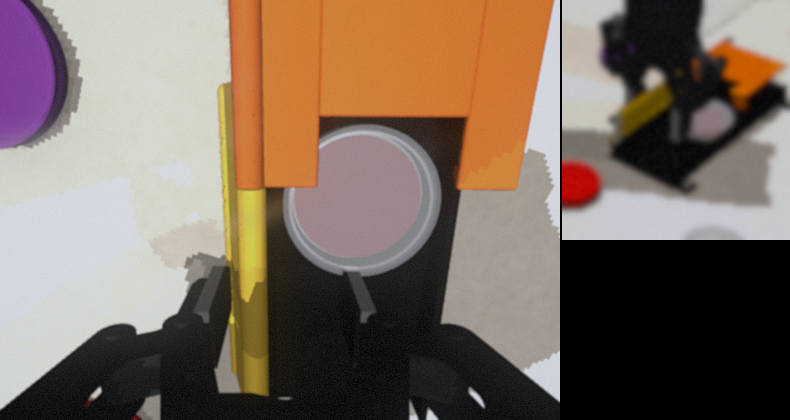

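The dish is sliding under the raised flap: centre (362,200), finger B behind it at (355,272), notch spanning columns 318–467. I'll continue.

Request:
jog_arm([
  [[0, 0, 0], [0.004, 0, 0], 0.046],
  [[0, 0, 0], [0.01, 0, 0], 0.046],
  [[0, 0, 0], [0.016, 0, 0], 0.046],
  [[0, 0, 0], [0.022, 0, 0], 0.046],
  [[0, 0, 0], [0.027, 0, 0], 0.046],
  [[0, 0, 0], [0.031, 0, 0], 0.046],
  [[0, 0, 0], [0.034, 0, 0], 0.046],
  [[0, 0, 0], [0.036, 0, 0], 0.046],
])

```text
clock: 6.23
position: [0.5657, -0.2541, 0.0041]
ee_rot: [0.985, 0.17, 0.0, -0.0]
ft_force: [-3.9, 0.1, 3.5]
grip_width: 0.54
grasp_force: 2.2
```

```bash
python3 -c "
from h import *
from workcell import camera
goto(tow(.002,.0275,.004))
w=camera('wrist');s=camera('side')
im=np.zeros((420,790,3),np.uint8);im[:,:560]=w['img'];im[:240,562:790]=cv2.resize(s['img'][200:290,270:355],(228,240))
cv2.imwrite('pics/w6.png',im[:,:,::-1])"
```

```text
t 6.2333 pos [ 0.5657 -0.2541  0.0041] F [-3.9  0.1  3.5] w 0.5398873298924981
shift [0.0175 0.0007 0.0001] turn [-0.0001 -0.      0.0001] j [-0.18  0.64  0.69  1.72 -0.48  0.96 -0.53]
```

View pics/w6.png

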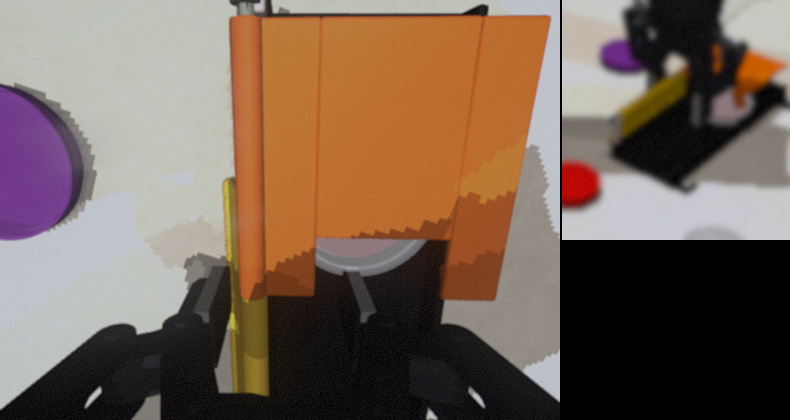

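I've now viewed 11 pictures, one over the limit of 10, so I won't view any more and will use numbers from here. The dish has about 17 mm to go.

Request:
jog_arm([
  [[0, 0, 0], [0.004, 0, 0], 0.046],
  [[0, 0, 0], [0.008, 0, 0], 0.046],
  [[0, 0, 0], [0.012, 0, 0], 0.046],
  [[0, 0, 0], [0.015, 0, 0], 0.046],
  [[0, 0, 0], [0.017, 0, 0], 0.046],
  [[0, 0, 0], [0.018, 0, 0], 0.046],
  [[0, 0, 0], [0.018, 0, 0], 0.046],
  [[0, 0, 0], [0.018, 0, 0], 0.046],
])

```text
clock: 7.0
position: [0.5826, -0.2482, 0.0042]
ee_rot: [0.985, 0.17, 0.0, -0.0]
ft_force: [-2.5, 2.0, 2.9]
grip_width: 0.539
grasp_force: 1.7
```

```bash
python3 -c "
from h import *
goto(tow(-.045,.0275,.004))"
```

```text
t 7.0 pos [ 0.5826 -0.2482  0.0042] F [-2.5  2.   2.9] w 0.5392910204157227
shift [-0.0473  0.0007  0.0002] turn [-0.     -0.0005 -0.0001] j [-0.18  0.66  0.68  1.68 -0.49  0.98 -0.55]
```

Request:
jog_arm([
  [[0, 0, 0], [-0.005, 0, 0], 0.046],
  [[0, 0, 0], [-0.012, 0, 0], 0.046],
  [[0, 0, 0], [-0.02, 0, 0], 0.046],
  [[0, 0, 0], [-0.028, 0, 0], 0.046],
  [[0, 0, 0], [-0.036, 0, 0], 0.046],
  [[0, 0, 0], [-0.043, 0, 0], 0.046],
  [[0, 0, 0], [-0.047, 0, 0], 0.046],
  [[0, 0, 0], [-0.047, 0, 0], 0.046],
])

```text
clock: 7.67
position: [0.5367, -0.2649, 0.0043]
ee_rot: [0.986, 0.169, -0.0, -0.0]
ft_force: [-1.3, 0.6, 5.7]
grip_width: 0.539
grasp_force: 2.8
```

```bash
python3 -c "
from h import *
from workcell import camera
goto(tow(-.045,.047,.004))
w=camera('wrist');np.savez('w7.npz',**w)
for x in range(-10,26,2):
  u=proj(w,tow(x/1000,0.002,.013));a=w['img'][int(u[1])-1:int(u[1])+2,int(u[0])-2:int(u[0])+3].reshape(-1,3).mean(0);print(x,u.round(),a.round())"
```

```text
t 7.6667 pos [ 0.5367 -0.2649  0.0043] F [-1.3  0.6  5.7] w 0.539102203146259
shift [ 0.0015 -0.0192  0.0003] turn [-0.0002  0.0006 -0.0016] j [-0.17  0.6   0.7   1.78 -0.47  0.94 -0.5 ]
-10 [353. 204.] [34. 27. 25.]
-8 [354. 199.] [41. 35. 34.]
-6 [354. 194.] [45. 37. 36.]
-4 [354. 189.] [52. 42. 39.]
-2 [355. 184.] [58. 44. 40.]
0 [355. 179.] [63. 48. 43.]
2 [355. 173.] [63. 48. 43.]
4 [356. 168.] [62. 48. 43.]
6 [356. 163.] [59. 45. 41.]
8 [356. 157.] [59. 46. 41.]
10 [357. 152.] [142. 140. 144.]
12 [357. 146.] [175. 174. 178.]
14 [357. 141.] [179. 177. 181.]
16 [358. 135.] [181. 143. 140.]
18 [358. 129.] [232. 148.  68.]
20 [358. 124.] [233. 151.  69.]
22 [359. 118.] [233. 151.  68.]
24 [359. 112.] [233. 151.  68.]
```

The dish's rear rim is at tray x ≈ 9.5, so its centre is ≈ 39 and it lies wholly within 0–80. Finger B is clear of the notch. I'll release the wing gently, then lift.

Request:
jog_arm([
  [[0, 0, 0], [0, -0.004, 0], 0.046],
  [[0, 0, 0], [0, -0.008, 0], 0.046],
  [[0, 0, 0], [0, -0.012, 0], 0.046],
  [[0, 0, 0], [0, -0.016, 0], 0.046],
  [[0, 0, 0], [0, -0.019, 0], 0.046],
  [[0, 0, 0], [0, -0.019, 0], 0.046],
  [[0, 0, 0], [0, -0.019, 0], 0.046],
])

```text
clock: 8.3
position: [0.5314, -0.246, 0.0039]
ee_rot: [0.985, 0.17, -0.0, -0.0]
ft_force: [-0.8, 0.3, -0.9]
grip_width: 0.539
grasp_force: 0.0
```

Request:
jog_arm([
  [[0, 0, 0], [0, 0, -0.01], 0.046],
  [[0, 0, 0], [0, 0, -0.03], 0.046],
  [[0, 0, 0], [0, 0, -0.06], 0.046],
  [[0, 0, 0], [0, 0, -0.09], 0.046],
  [[0, 0, 0], [-0.02, 0, -0.12], 0.046],
  [[0, 0, 0], [-0.05, 0, -0.14], 0.046],
  [[0, 0, 0], [-0.07, 0, -0.15], 0.046],
  [[0, 0, 0], [-0.08, 0, -0.15], 0.046],
])

```text
clock: 8.97
position: [0.4548, -0.2755, 0.1569]
ee_rot: [0.986, 0.168, 0.002, 0.001]
ft_force: [0.1, 0.0, -0.2]
grip_width: 0.538
grasp_force: 0.0
```

```bash
python3 - <<'E'
from h import *
from workcell import camera
goto(tow(-.1,.05,.15))
t0=dict(np.load('top0.npz'));t=camera('top');w=camera('wrist')
s0=dict(np.load('side0.npz'));s=camera('side')
for n,lo,hi in(("or",(6,150,80),(16,255,255)),("ye",(24,150,80),(33,255,255))):
  for c in(s0,s):
    m=mask(c,lo,hi);m[:205]=0;m[285:]=0;m[:,:270]=0;m[:,370:]=0;M=cv2.moments(m,True);print('side',n,M['m00'],M['m10']/max(1,M['m00']),M['m01']/max(1,M['m00']))
# flap closed? compare wing outer edge / flap right edge seen by wrist with closed prediction
for name,pt in(("wing y60..74 at x-35",[(-35,y,10) for y in range(54,76,2)]),("flap y at x40",[(40,y,20) for y in range(-44,-26,2)]),("rim",[(x,2,13) for x in range(0,24,2)])):
  print(name)
  for p in pt:
    u=proj(w,tow(*[k/1000 for k in p]));i,j=int(round(u[1])),int(round(u[0]))
    print(p,(j,i),w['img'][i,j].tolist() if 0<=i<420 and 0<=j<560 else None,end='; ')
  print()
# bystanders moved?
d=np.abs(t['img'].astype(int)-t0['img']).max(2);
for n,(x,y) in dict(mouse=(186,207),tape=(153,162),spare=(400,231),box=(387,173),pur=(270,191),r1=(303,259),r2=(343,258)).items(): print(n,(d[y-18:y+19,x-18:x+19]>45).sum())
E
```

```text
t 8.9667 pos [ 0.4548 -0.2755  0.1569] F [ 0.1  0.  -0.2] w 0.5376754051058363
shift [ 0.0272 -0.0049  0.007 ] turn [ 0.0016 -0.0034 -0.0038] j [-0.32  0.24  0.89  1.84 -0.2   1.15 -0.59]
side or 494.0 333.33805668016197 229.60526315789474
side or 478.0 333.5041841004184 229.53138075313808
side ye 44.0 302.70454545454544 234.8409090909091
side ye 12.0 294.3333333333333 240.41666666666666
wing y60..74 at x-35
(-35, 54, 10) (274, 73) [165, 134, 59]; (-35, 56, 10) (271, 73) [162, 136, 60]; (-35, 58, 10) (268, 73) [166, 139, 63]; (-35, 60, 10) (266, 73) [162, 135, 60]; (-35, 62, 10) (263, 73) [162, 139, 63]; (-35, 64, 10) (260, 73) [174, 168, 69]; (-35, 66, 10) (258, 73) [168, 152, 95]; (-35, 68, 10) (255, 73) [170, 171, 159]; (-35, 70, 10) (252, 73) [172, 174, 162]; (-35, 72, 10) (249, 73) [177, 179, 166]; (-35, 74, 10) (247, 73) [176, 176, 163]; 
flap y at x40
(40, -44, 20) (423, -52) None; (40, -42, 20) (420, -52) None; (40, -40, 20) (416, -52) None; (40, -38, 20) (413, -52) None; (40, -36, 20) (410, -52) None; (40, -34, 20) (407, -52) None; (40, -32, 20) (404, -52) None; (40, -30, 20) (401, -52) None; (40, -28, 20) (398, -52) None; 
rim
(0, 2, 13) (347, 19) [32, 28, 25]; (2, 2, 13) (347, 16) [36, 32, 29]; (4, 2, 13) (347, 13) [31, 23, 23]; (6, 2, 13) (348, 9) [32, 30, 26]; (8, 2, 13) (348, 6) [32, 25, 25]; (10, 2, 13) (348, 3) [64, 62, 65]; (12, 2, 13) (348, 0) [134, 136, 140]; (14, 2, 13) (348, -4) None; (16, 2, 13) (348, -7) None; (18, 2, 13) (348, -10) None; (20, 2, 13) (349, -13) None; (22, 2, 13) (349, -17) None; 
mouse 0
tape 0
spare 518
box 694
pur 0
r1 1259
r2 1259
```

The flap is fully shut again: the wing edge is at its closed position and the orange silhouette matches the start. The dish stayed inside and the arm touches nothing.

```bash
python3 -c "
from workcell import *
print(hand_in())"
```

```text
the job is handed in; nothing more can be done
None
```

The job is handed in: the pink dish lies wholly under the shut flap (centre about 39 mm in), pushed only and not lifted; the mouse and tape are unmoved, but the arm hid the spare dish and box from my last check, and I viewed 11 pictures, one over the limit of 10.

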